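Clamp a dental model in the sliding-stop fixture

ROBOT

A 6-joint arm with a two-finger parallel gripper is mounted at the origin on the work surface. World frame = base frame: x ahead of the robot, y to its left, z up, the work surface at z = 0. Lengths are in m, angles in rad, forces in N, time in s.
With the tool pointing down it reaches from about 0.35 to 1 m from the base axis. Payload 7.1 kg.
Tool frame: the origin (TCP) lies midway between the tips of the shut fingers; the grasp point (between the pads) lies 19 mm behind it; z points along the fingers, x is the direction in which the jaws open and shut, and the axes are right-handed (so a half turn about z gives the same grasp; the last joint's range is limited). The gripper opens to 85 mm and grips with 20 to 120 N. Pads are 22 mm wide; open, the fingers measure 114 mm over their backs; the gripper's body (76 mm by 85 mm) begins 54 mm behind the grasp point. The pads swing forward as they close: fully open they stand 13 mm farther back than shut.
Start: joints at [1.244, 0.423, 1.63, -0, 1.089, -0.019], TCP at [0.189, 0.596, 0.231] pointing down, gripper open.
Joint ranges: [-3, 3], [-0.9, 2.11], [0.09, 2.58], [-1.31, 4.45], [0.11, 2.69], [-2.54, 2.54]. Speed limits (rad/s): [2.39, 2.39, 3.01, 3.14, 3.14, 3.14].

INTERFACE

Orientations are given as a rotation vector (axis times angle).
In Python, from bench import monitor, viewer, ticket gives the robot as it stands.
- The arm moves only by the shell command python3 -m creep 'ROWS' [FORCE]. ROWS is JSON, a list that holds one entry, the list of rows, each a list of 5 numbers: the gripper's target within -1 to 1 (fully open at 1, half-way at 0, shut at -1), then the shift along the tool's x, y, z in mm, then the turn about the tool's z in degrees. In form: [[[fingers, dx, dy, dz, spin], ...]]. A call has exactly 5 rows; each row is the pose to reach, as a shift and turn from the pose commanded when the call began, along the tool's axes at that moment; what a row does not reach only later rows make up. A row lasts 1/10 s, in which the tool goes at most 50 mm and 8.59 degrees, less where a joint would pass 70% of its speed; a pose out of reach is approached as far as the arm can. A call with a gripper value outside its range is refused whole. The fingers move at their own pace and stop on an object; FORCE is the grip in N (left out, the last holds). Time passes only in rows, so rows that repeat a pose let the fingers close, or fill a call up. It gives the time, the measured TCP pose, the force and the opening at its end, in the units of the state.
- monitor.sense(): the state, without advancing time (a new reading comes with each control period).
- viewer.snapshot(name): name is "scene" or "top" or "wrist"; returns a dict with "image" (420x560x3 uint8, red, green, blue), "fx", "fy", "cx", "cy" (pixels), "camera_from_world" (4x4, takes a point from world to camera coordinates). Camera axes: x right, y up, looking along -z (the intrinsics and any distortion apply to the point x, -y, -z); pixel columns grow to the right and rows downward; lengths in m; the calibration is good to about 2 mm. The wrist camera is an equidistant fisheye: a pixel r from the principal point sees the ray r / f radians off the axis. A picture is of the moment at which its call begins. There is no depth.
- ticket.close_job(): hands the job in, once; it reports no verdict.
The state is a dict: "time_s": time; "joints": joint angles; "dq": joint speeds; "tau": joint torques, N m; "position": TCP position; "tcp_rot": TCP orientation; "contact_force": force on the tool from outside, world axes, zero at the start; "wrist_torque": the same for the moment, N m; "grip_width": finger opening in m.
Only numpy, scipy, OpenCV 4.12 (cv2) and the standard library are available. Lean on these libraries where they do the work, as an engineer would, in place of code of your own. Each camera call takes 0.05 s, during which the arm holds its last target. There are 200 camera calls.

TASK

Turn the black clamp knob on the blue sliding stop anticlockwise to free it, then push the stop along its bed so that it carries the white dental model gently home against the steel fence (squeezing it with less than 35 N), without touching the model with the robot. With the stop still against the model, turn the knob back clockwise to lock it, let go, and leave everything else on the cart alone.

Things in the scene. Friction and masses are not known exactly. Their poses are not given: they have to be found in the camera images.
- fixture: aluminium bed plate fixed to the cart, 90 mm (its x) by 320 mm (its y) by 14 mm high, origin at the centre of its underside on the cart top. The stop slides along its +y axis; a dark steel fence 80 mm wide, 12 mm thick and 36 mm high above the bed stands across its +y end, its inner face at fixture y = 145 mm
- carriage (a joint): travel of the blue sliding stop towards the fence, m; 0 at the far end from the fence, 0.155 when the model is fully home between stop and fence. Free, it slides with about 3 N; locked, it holds some 40 N
- stop_face (a point): centre of the stop's rubber-faced front, which pushes the model (14 mm above the bed, 28 mm above the cart); axes as the fixture's. The stop is a blue block 104 mm (x) by 50 mm (y) by 28 mm high, its top 42 mm above the cart
- push_face (a point): centre of the stop's rear face (facing fixture -y), where it can be pushed with closed fingers; 28 mm above the cart, axes as the fixture's
- clamp (a joint): angle of the clamp knob, rad: 0 = fully locked (bar lies across the bed, along fixture x), growing anticlockwise seen from above to its stop at 1.45 (bar about along the bed). The brake is free beyond about 1.2; from there its grip grows steadily towards 0
- knob_grip (a point): on the knob's vertical axis, above the middle of the stop, 72 mm above the cart, at the middle of the grip bar's height; its x axis lies along the bar. The bar is black, 50 mm long, 12 mm thick, from 60 to 82 mm above the cart, with a yellow mark on its +x end; the stop's top is 18 mm below the bar's underside
- model: white resin dental model, loose on the bed, 64 mm (x) by 50 mm (y, flat heel at +y, flat 36 mm front with bevelled corners at -y), 27 mm high with its teeth; origin at its underside centre; 90 g
- model_heel (a point): centre of the model's flat heel, which goes against the fence; 25 mm along model +y from its origin, 8 mm above its underside; axes as the model's
- bite_block: red rubber bite block, 26 x 40 x 20 mm, lying beside the fixture; origin at its underside centre. Leave alone
- beaker: glass beaker-shaped cup, 60 mm across, 75 mm tall; origin at its underside centre. Leave alone
- wax_jar: orange jar with white cap, 52 mm across, 50 mm tall; origin at its underside centre. Leave alone
- rinse: white bottle with blue cap, 48 mm across, 120 mm tall; origin at its underside centre. Leave alone
- spare_model: tan dental model lying in the steel tray, 64 x 50 x 27 mm; origin at its underside centre. Leave alone
- spatula: mixing spatula with grey blade and green handle, 160 mm long, lying on the cart top. Leave alone

How it is judged:
On the way, in this order (a step that is already met when the one before it is completed fails the run):
1. the clamp knob is turned anticlockwise to at least 1.2 rad (69 degrees), freeing the stop (value of joint clamp above 1.2 rad), for 0.2 s.
2. with the knob still loose (at least 1.1 rad), the stop has carried the model home: heel within 3 mm of the fence, square to it within 0.06 rad, stop within 2.5 mm of its place against the model (y of model_heel in the frame of fixture above 0.142 m and angle between the y axis of model and the y axis of fixture, either way round below 0.06 rad and value of joint carriage above 0.1525 m and value of joint clamp above 1.1 rad), for 0.2 s.
At the end, for the whole second after the job is handed in: The knob is locked again (within 0.2 rad, 11 degrees, of fully locked), the model lies flat and still with its heel within 3 mm of the fence and square to it within 0.06 rad, the stop is still against it (travel at least 0.1525 m, within 2.5 mm of fully home), and the robot touches nothing (y of model_heel in the frame of fixture above 0.142 m and angle between the y axis of model and the y axis of fixture, either way round below 0.06 rad and value of joint carriage above 0.1525 m and value of joint clamp below 0.2 rad and linear speed of model below 0.02 m/s and angle between model's own z axis and vertical below 0.06 rad and contact force between anything else and the fingers below 0.3 N).
It fails at once if the robot touches the white model (contact force between model and the fingers above 0.3 N or contact force between model and the arm above 0.3 N).
It fails at once if the model is squeezed between stop and fence with more than 35 N (70 N adding both sides) (contact force between model and fixture above 70 N).
It fails at once if the model is tipped by more than 0.3 rad (angle between model's own z axis and vertical above 0.3 rad).
It fails at once if a bystander (bite block, beaker, jar, bottle, tan model or spatula) is moved more than 15 mm (distance of any of bite_block, beaker, wax_jar, rinse, spare_model, spatula from where it was at the start of the episode above 0.015 m).
It also fails if it takes over 62 s, if anything falls off the work surface, if the arm or the gripper's body presses on something with over 40 N, if the wrist force passes 120 N, or if a joint passes its speed limit or range.

## Working session

There is one attempt and no reset: what is moved stays moved. The work goes in short steps, Python scripts to look and compute and a shell command to move; the robot and the scene stay as the last step left them, time stands still between calls to the robot, and variables do not carry over. Pictures are saved under pics/ and viewed, about 8 in all and at most 12, crops included, and the job is handed in when it is done.

```bash
mkdir -p pics; ls; python3 - <<'E'
from bench import monitor, viewer
import cv2,numpy as np
print(monitor.sense())
for n in ("scene","top"):
    s=viewer.snapshot(n); cv2.imwrite(f"pics/{n}0.png",s["image"][:,:,::-1])
    np.savez(f"{n}0.npz",**{k:np.array(v) for k,v in s.items()})
    print(n,s["fx"],s["fy"],s["cx"],s["cy"],np.round(s["camera_from_world"],4).tolist(),s.keys())
E
```

```text
pics
{'time_s': 0.0, 'joints': array([ 1.24401072e+00,  4.23850365e-01,  1.63070829e+00,  5.20657917e-06,
        1.08856869e+00, -1.90095144e-02]), 'dq': array([-1.13229967e-03,  1.23917488e-03, -7.57650582e-04,  3.87928163e-04,
        5.99389160e-04,  4.21516781e-05]), 'tau': array([-2.34161736e-03, -5.57365644e+01, -2.81753433e+01, -1.62923557e-04,
        7.34049099e-03,  3.55488567e-05]), 'position': array([0.18914121, 0.59511784, 0.23053255]), 'tcp_rot': array([ 2.53498802e+00,  1.85416206e+00, -1.97607056e-03]), 'contact_force': array([ 1.15192253, -1.05079249, -0.24855061]), 'wrist_torque': array([ 0.01163341, -0.01253448,  0.00428681]), 'grip_width': 0.08528603203162202}
scene 471.7819552112517 471.7819552112517 281.748829485508 207.637649036647 [[-0.7678, 0.6404, 0.0209, 0.3885], [-0.3594, -0.4575, 0.8133, 0.1541], [0.5304, 0.6169, 0.5815, -1.5146], [0.0, 0.0, 0.0, 1.0]] dict_keys(['image', 'fx', 'fy', 'cx', 'cy', 'camera_from_world'])
top 495.4684383700849 495.4684383700849 283.6550181367451 212.2959407893359 [[-0.0109, -0.9999, -0.0023, 0.0266], [0.9983, -0.011, 0.057, -0.53], [-0.057, -0.0016, 0.9984, -1.3925], [0.0, 0.0, 0.0, 1.0]] dict_keys(['image', 'fx', 'fy', 'cx', 'cy', 'camera_from_world'])
```

View pics/top0.png

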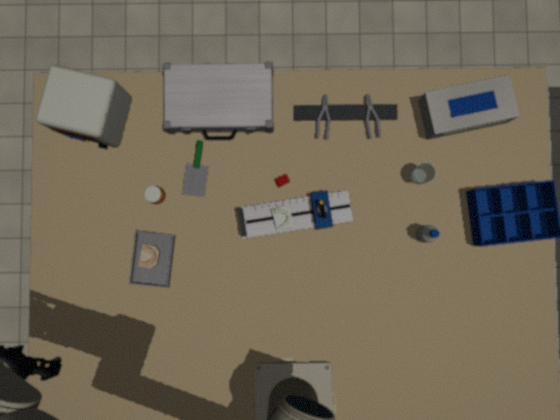

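View pics/scene0.png

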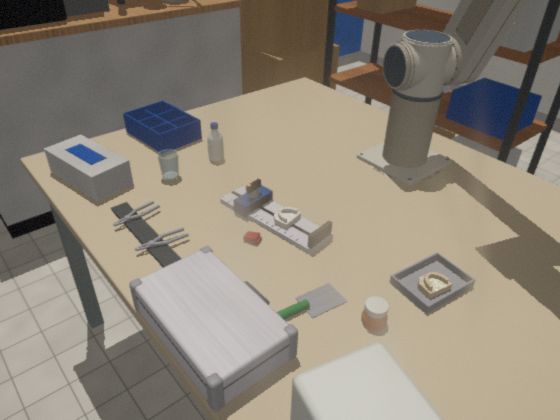

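The top view shows the bed running from about (243,220) at the fence on the left to (352,207) on the right. The blue stop is at (320,210) and the model at (281,217). In the scene view the stop is at (254,200) and the fence at (319,232). Next I'll zoom in and measure.

```bash
cat > h.py <<'E'
import numpy as np,cv2
def load(n): return dict(np.load(n))
def ray(s,u,v):
    T=s["camera_from_world"];R=T[:3,:3];o=-R.T@T[:3,3]
    d=np.array([(u-s["cx"])/s["fx"],-(v-s["cy"])/s["fy"],-1.]); return o,R.T@d
def onz(s,u,v,z):
    o,d=ray(s,u,v); return o+d*(z-o[2])/d[2]
def proj(s,p):
    c=s["camera_from_world"]@np.append(p,1); return s["cx"]+s["fx"]*c[0]/-c[2], s["cy"]-s["fy"]*c[1]/-c[2]
def blobs(mask,k=3):
    n,l,st,c=cv2.connectedComponentsWithStats(mask.astype(np.uint8)); i=np.argsort(-st[1:,4])[:k]+1
    return [(l==j).astype(np.uint8) for j in i],[(c[j],st[j]) for j in i]
E
python3 - <<'E'
from h import *
t=load("top0.npz");s=load("scene0.npz")
a=cv2.resize(t["image"][180:250,230:365],None,fx=5.9,fy=5.9,interpolation=cv2.INTER_CUBIC)[:,:796]
b=cv2.resize(s["image"][170:255,210:340],None,fx=2.2,fy=2.2,interpolation=cv2.INTER_CUBIC)
cv2.imwrite("pics/topz.png",a[:,:,::-1])
img=t["image"];hsv=cv2.cvtColor(img,cv2.COLOR_RGB2HSV)
roi=np.zeros(img.shape[:2],bool);roi[180:250,230:365]=1
bed=roi&(hsv[...,1]<60)&(hsv[...,2]>120)
blue=roi&(hsv[...,0]>95)&(hsv[...,0]<125)&(hsv[...,1]>110)
yel=roi&(hsv[...,0]>20)&(hsv[...,0]<35)&(hsv[...,1]>130)&(hsv[...,2]>110)
for n,m,z in(("bed|blue",cv2.morphologyEx((bed|blue).astype(np.uint8),cv2.MORPH_CLOSE,np.ones((7,7))),.014),("blue",cv2.morphologyEx(blue.astype(np.uint8),cv2.MORPH_CLOSE,np.ones((5,5))),.042),("yel",yel,.08)):
    ms,st=blobs(m,2)
    for mm,q in zip(ms,st):
        r=cv2.minAreaRect(cv2.findContours(mm,0,1)[0][0]); bx=cv2.boxPoints(r)
        print(n,q[1],np.round(r[0],1),np.round(bx,1).tolist())
        P=np.array([onz(t,u,v,z) for u,v in bx]); print(np.round(P[:,:2],4).tolist(),np.round(P.mean(0)[:2],4), np.linalg.norm(P[0]-P[1]),np.linalg.norm(P[1]-P[2]))
E
```

```text
bed|blue [ 241  189  113   51 3550] [294.9 213. ] [[235.8000030517578, 204.0], [348.6000061035156, 186.6999969482422], [354.1000061035156, 222.10000610351562], [241.1999969482422, 239.39999389648438]]
[[0.5553, 0.1568], [0.6014, -0.1653], [0.5003, -0.1789], [0.4546, 0.1419]] [ 0.5279 -0.0114] 0.32536680174019994 0.10201767453282984
blue [311 191  21  37 466] [321.4 209.1] [[310.6000061035156, 192.39999389648438], [327.79998779296875, 190.3000030517578], [332.20001220703125, 225.6999969482422], [315.0, 227.89999389648438]]
[[0.5834, -0.055], [0.5889, -0.1032], [0.4898, -0.1139], [0.4843, -0.0659]] [ 0.5366 -0.0845] 0.04851829167427774 0.09972075353055093
yel [320 201   3   3   6] [320.8 201.8] [[319.5, 201.5], [320.5, 200.5], [322.0, 202.0], [321.0, 203.0]]
[[0.5548, -0.0769], [0.5575, -0.0796], [0.5533, -0.0836], [0.5506, -0.0809]] [ 0.5541 -0.0803] 0.003849703174640436 0.005750805239296371
```

View pics/topz.png

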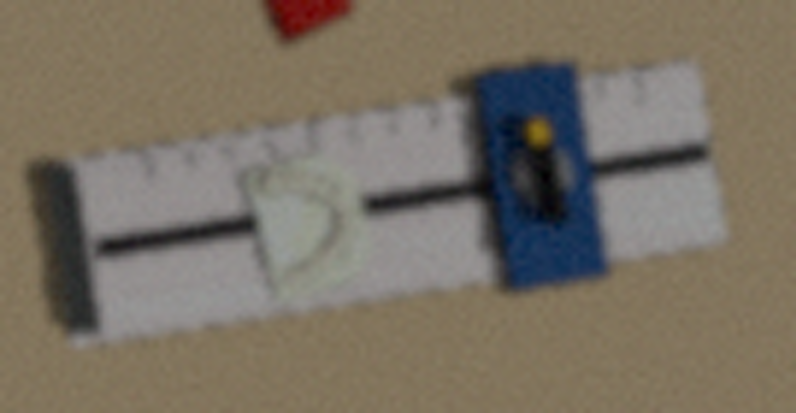

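The zoomed top view shows the fence's inner face at about (85,245), the model at (300,230), the stop at (543,175), and the bar nearly across the bed with its yellow end up at (538,130). I'll fit the bed axis from the slot and compute the moves.

```bash
cat >> h.py <<'E'
from scipy.spatial.transform import Rotation as Ro
def rel(target,yaw):
    "shift in tool axes (mm) and spin (deg) to put TCP at target with tool x at world yaw (deg)"
    from bench import monitor
    s=monitor.sense();R=Ro.from_rotvec(s["tcp_rot"]).as_matrix()
    d=R.T@(np.array(target)-s["position"])*1000; y=np.degrees(np.arctan2(R[1,0],R[0,0]))
    print("t",round(s["time_s"],2),"pos",np.round(s["position"],4),"yaw",round(y,1),"F",np.round(s["contact_force"],1),"w",round(s["grip_width"]*1000,1),"q6",round(s["joints"][5],2))
    print("rel",np.round(d,1),"spin",round(-(yaw-y),1), "tilt",np.round(R[:,2],3))
E
python3 - <<'E'
from h import *
t=load("top0.npz");Z=lambda x,y:(230+(x+.5)/5.9-.5,180+(y+.5)/5.9-.5)
g=cv2.cvtColor(t["image"],cv2.COLOR_RGB2GRAY)
# slot: darkest row per column, left+right of stop/model
pts=[]
for c in list(range(248,271))+list(range(294,311))+list(range(333,348)):
    r0=int(round(180+(247-(( c-230)*5.9-100)*94/605)/5.9)); 
    w=200-np.array(g[r0-3:r0+4,c],float); w-=w.min(); 
    pts.append(onz(t,c,(w**2*np.arange(r0-3,r0+4)).sum()/(w**2).sum(),.014)[:2])
vx,vy,x0,y0=cv2.fitLine(np.float32(pts),cv2.DIST_HUBER,0,1e-4,1e-4).ravel()
if vy<0:vx,vy=-vx,-vy
th=np.arctan2(-vx,vy);print("yaw",np.degrees(th),x0,y0)
e=np.array([vx,vy]);L=lambda p:np.array([x0,y0])+e*((p[:2]-[x0,y0])@e)
pf=onz(t,*Z(85,245),.04);print("fence inner",pf,L(pf))
pe=onz(t,*Z(716,200),.014);print("bed end",pe)
c=onz(t,*Z(541,173),.042);print("stop c",c,"on line",L(c))
for q in((538,130),(553,215),(545,172)):print(onz(t,*Z(*q),.082))
E=L(pe)+e*.16;print("fixture origin",E,"stop y",(L(c)-E)@e,"fence",(pf[:2]-E)@e)
rel([.537,-.085,.16],np.degrees(th)-90)
E
```

```text
yaw 8.459017 0.52402806 -0.002635773
fence inner [0.50539693 0.13159457 0.04      ] [0.50409417 0.13140082]
bed end [ 0.52478676 -0.17040421  0.014     ]
stop c [ 0.53698238 -0.08423782  0.042     ] on line [ 0.53618161 -0.08435691]
[ 0.55425287 -0.08018158  0.082     ]
[ 0.51511083 -0.08646222  0.082     ]
[ 0.53489783 -0.08309874  0.082     ]
fixture origin [ 0.52491876 -0.00862485] stop y -0.07656498014569887 fence 0.1415657165599687
t 0.1 pos [0.1892 0.5952 0.2306] yaw 72.4 F [-0.2  0.1 -0. ] w 85.6 q6 -0.02
rel [-542.7  537.6   71.4] spin 153.9 tilt [-0.    -0.001 -1.   ]
```

```bash
python3 -m creep '[[[1,-35,35,0,0],[1,-70,70,0,0],[1,-105,105,0,0],[1,-140,140,0,0],[1,-175,175,0,0]]]' 40
python3 -m creep '[[[1,-35,35,0,0],[1,-70,70,0,0],[1,-105,105,0,0],[1,-140,140,0,0],[1,-175,175,0,0]]]'
python3 -m creep '[[[1,-35,35,0,0],[1,-70,70,0,0],[1,-105,105,0,0],[1,-140,140,0,0],[1,-165,160,0,8]]]'
python3 -m creep '[[[1,0,0,0,8],[1,0,0,0,16],[1,0,0,0,24],[1,0,0,0,32],[1,0,0,0,40]]]'
python3 -m creep '[[[1,0,0,0,8],[1,0,0,0,16],[1,0,0,0,24],[1,0,0,0,32],[1,0,0,0,40]]]'
python3 -m creep '[[[1,0,0,0,8],[1,0,0,0,16],[1,0,0,0,24],[1,0,0,0,32],[1,0,0,0,40]]]'
python3 -c "
from h import *
rel([.536,-.0835,.13],-81.5)"
```

```text
time_s: 0.6
position: [0.3034, 0.3739, 0.2311]
tcp_rot: [2.535, 1.855, -0.001]
contact_force: [0.4, -0.5, -0.4]
grip_width: 0.0854
time_s: 1.1
position: [0.4172, 0.1541, 0.2313]
tcp_rot: [2.536, 1.855, 0.0]
contact_force: [-0.0, -0.0, 0.8]
grip_width: 0.0854
time_s: 1.6
position: [0.5206, -0.0526, 0.2313]
tcp_rot: [2.661, 1.669, 0.001]
contact_force: [0.3, 0.3, -0.6]
grip_width: 0.0854
time_s: 2.1
position: [0.519, -0.0498, 0.2309]
tcp_rot: [-3.073, -0.654, 0.001]
contact_force: [0.0, 0.3, 0.1]
grip_width: 0.0852
time_s: 2.6
position: [0.519, -0.0496, 0.231]
tcp_rot: [3.111, -0.436, -0.001]
contact_force: [0.2, -0.2, -0.2]
grip_width: 0.0854
time_s: 3.1
position: [0.519, -0.0496, 0.231]
tcp_rot: [2.774, -1.474, -0.001]
contact_force: [0.1, -0.8, -0.1]
grip_width: 0.0853
t 3.1 pos [ 0.519  -0.0496  0.231 ] yaw -56.0 F [ 0.1 -0.8 -0.1] w 85.3 q6 0.86
rel [ 37.6   4.8 101. ] spin 25.5 tilt [-0.001  0.    -1.   ]
```

```bash
python3 -m creep '[[[1,8,1,12,6],[1,16,2,24,12],[1,24,3,36,18],[1,32,4,48,25.5],[1,37.6,4.8,60,25.5]]]'
python3 - <<'E'
from h import *
rel([.536,-.0835,.056],-81.5)
from bench import viewer
s=viewer.snapshot("wrist");np.savez("w1.npz",**{k:np.array(v) for k,v in s.items()})
print(s["fx"],s["cx"],s["cy"])
cv2.imwrite("pics/w1.png",s["image"][:,:,::-1])
E
```

```text
time_s: 3.6
position: [0.5366, -0.0838, 0.1706]
tcp_rot: [2.385, -2.045, -0.0]
contact_force: [0.0, 0.8, 0.1]
grip_width: 0.0855
t 3.6 pos [ 0.5366 -0.0838  0.1706] yaw -81.2 F [0.  0.8 0.1] w 85.5 q6 1.24
rel [ -0.4   0.6 114.6] spin 0.3 tilt [-0.  0. -1.]
325.19226210127806 280.67637634885676 212.28292106069637
```

View pics/w1.png

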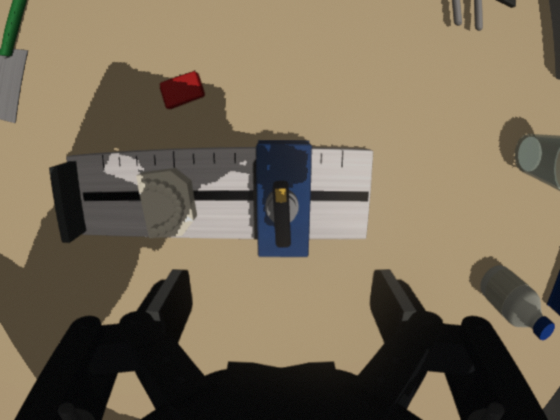

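The wrist view shows the bar from the yellow end at (282,190) to (283,245), the stop from (257,142) to (310,256), the fence's inner face at about column 82, and the bed's right end at column 369. Next I'll turn these into world points.

```bash
cat >> h.py <<'E'
def fish(s,u,v,z):
    T=s["camera_from_world"];R=T[:3,:3];o=-R.T@T[:3,3]
    a=np.array([u-s["cx"],v-s["cy"]]);r=np.hypot(*a);t=r/s["fx"]
    d=R.T@np.array([np.sin(t)*a[0]/r,-np.sin(t)*a[1]/r,-np.cos(t)]); return (o+d*(z-o[2])/d[2])[:3]
E
python3 - <<'E'
from h import *
s=load("w1.npz")
for n,u,v,z in(("bar+x",281.5,183,.082),("bar-x",283,246,.082),("stopTL",258,142,.042),("stopTR",311,142,.042),("stopBR",309,256,.042),("stopBL",258,257,.042),("slotL",84,196,.014),("slotR",368,196,.014),("endT",372,150,.014),("endB",366,238,.014),("fenceBot",85,205,.014),("fenceTopIn",74,163,.05),("modelfront",195,200,.03),("heel",141,205,.014)):
    print(n,np.round(fish(s,u,v,z),4))
E
```

```text
bar+x [ 0.5629 -0.0804  0.082 ]
bar-x [ 0.5139 -0.0893  0.082 ]
stopTL [ 0.5859 -0.0572  0.042 ]
stopTR [ 0.5927 -0.1008  0.042 ]
stopBR [ 0.4902 -0.1176  0.042 ]
stopBL [ 0.482  -0.0712  0.042 ]
slotL [0.5048 0.1269 0.014 ]
slotR [ 0.5488 -0.1682  0.014 ]
endT [ 0.5935 -0.1624  0.014 ]
endB [ 0.5054 -0.1767  0.014 ]
fenceBot [0.4947 0.1259 0.014 ]
fenceTopIn [0.5489 0.1149 0.05  ]
modelfront [ 0.5239 -0.0057  0.03  ]
heel [0.5051 0.0556 0.014 ]
```

```bash
python3 -m creep '[[[1,0.5,-1.5,23,-0.5],[1,1,-1.5,46,-0.5],[1,1,-1.5,70,-0.5],[1,1,-1.5,94,-0.5],[1,1,-1.5,114,-0.5]]]' 60
python3 -m creep '[[[-1,0,0,0,0],[-1,0,0,0,0],[-1,0,0,0,0],[-1,0,0,0,0],[-1,0,0,0,0]]]'
python3 -m creep '[[[-1,0,0,0,0],[-1,0,0,0,0],[-1,0,0,0,0],[-1,0,0,0,0],[-1,0,0,0,0]]]'
python3 -c "
from h import *
rel([.5375,-.0845,.056],-81.5)
from bench import monitor;print(monitor.sense()['wrist_torque'])"
```

```text
time_s: 4.15
position: [0.5378, -0.084, 0.0561]
tcp_rot: [2.399, -2.028, -0.001]
contact_force: [-0.2, -0.6, 0.5]
grip_width: 0.0854
time_s: 4.65
position: [0.539, -0.0842, 0.0588]
tcp_rot: [-2.395, 2.032, -0.002]
contact_force: [-0.2, 1.9, 6.8]
grip_width: 0.0194
time_s: 5.15
position: [0.539, -0.0842, 0.0588]
tcp_rot: [-2.395, 2.032, -0.003]
contact_force: [-1.5, 1.7, 7.2]
grip_width: 0.0192
t 5.15 pos [ 0.539  -0.0842  0.0588] yaw -80.6 F [-1.5  1.7  7.2] w 19.2 q6 1.23
rel [0.1 1.6 2.8] spin 0.9 tilt [ 0.002 -0.    -1.   ]
[0.26650373 0.24170663 0.03930647]
```

```bash
python3 -m creep '[[[-0.3,0,0,0,0],[-0.3,0,0,0,0],[-0.3,0,0,-4,0],[-0.3,0,0,-7,0],[-0.3,0,0,-7,0]]]' 60
python3 -c "
from h import *
rel([.5375,-.0845,.063],-81.5)"
python3 -m creep '[[[-1,0,1.2,0,0],[-1,0,1.2,0,0],[-1,0,1.2,0,0],[-1,0,1.2,0,0],[-1,0,1.2,0,0]]]'
python3 -c "
from h import *
rel([.5375,-.0845,.063],-81.5)
from bench import monitor,viewer;print(monitor.sense()['wrist_torque'])
s=viewer.snapshot('wrist');cv2.imwrite('pics/w2.png',cv2.resize(s['image'][150:420,130:430],None,fx=2,fy=2)[:,:,::-1])"
```

```text
time_s: 5.65
position: [0.5386, -0.0843, 0.0649]
tcp_rot: [-2.395, 2.032, -0.001]
contact_force: [0.7, 0.8, 0.3]
grip_width: 0.0299
t 5.65 pos [ 0.5386 -0.0843  0.0649] yaw -80.6 F [0.7 0.8 0.3] w 29.9 q6 1.23
rel [0.  1.1 1.9] spin 0.9 tilt [ 0.001 -0.    -1.   ]
time_s: 6.15
position: [0.537, -0.0845, 0.0646]
tcp_rot: [2.395, -2.032, -0.0]
contact_force: [-1.9, -0.3, 5.4]
grip_width: 0.0104
t 6.15 pos [ 0.537  -0.0845  0.0646] yaw -80.6 F [-1.9 -0.3  5.4] w 10.4 q6 1.23
rel [ 0.1 -0.5  1.6] spin 0.9 tilt [-0. -0. -1.]
[-0.03769782  0.29426199  0.17363978]
```

View pics/w2.png

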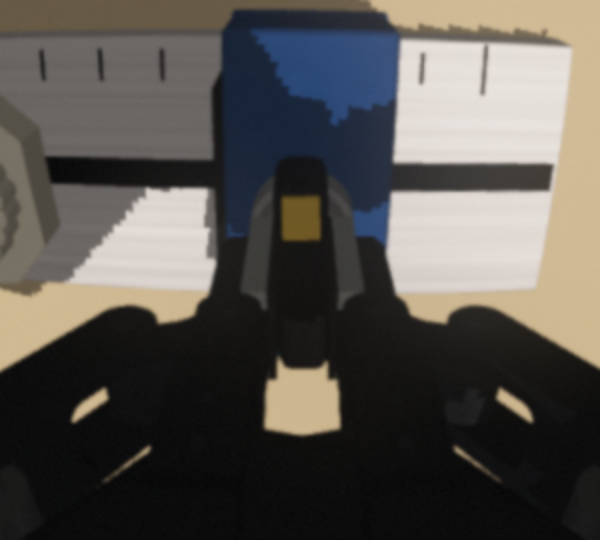

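The picture shows the bar held between the pads, with its yellow end at (300,218) in the crop. Earlier the fingertips had been on the hub. Now I'll turn the knob anticlockwise.

```bash
python3 -m creep '[[[-1,0,0,0,-6],[-1,0,0,0,-13],[-1,0,0,0,-20],[-1,0,0,0,-27],[-1,0,0,0,-34]]]' 80
python3 -c "
from h import *
rel([.5375,-.0845,.0646],-3)
from bench import monitor;print(monitor.sense()['wrist_torque'])"
```

```text
time_s: 6.7
position: [0.5368, -0.0841, 0.0646]
tcp_rot: [-2.888, 1.237, 0.001]
contact_force: [-2.1, 2.2, 6.5]
grip_width: 0.0098
t 6.7 pos [ 0.5368 -0.0841  0.0646] yaw -46.4 F [-2.1  2.2  6.5] w 9.8 q6 0.63
rel [ 0.8 -0.2 -0. ] spin -43.4 tilt [-0.  0. -1.]
[ 0.39458221  0.33579002 -0.07426111]
```

```bash
python3 -m creep '[[[-1,0,0,0,-8],[-1,0,0,0,-16],[-1,0,0,0,-24],[-1,0,0,0,-32],[-1,0,0,0,-40]]]'
python3 -m creep '[[[-1,0,0,0,-3.5],[-1,0,0,0,-3.5],[-1,0,0,0,-3.5],[-1,0,0,0,-3.5],[-1,0,0,0,-3.5]]]'
python3 -c "
from h import *
th=np.radians(8.46);e=np.array([-np.sin(th),np.cos(th)])
rel(list(np.array([.537,-.0843])+.1*e)+[.0646],-3)
from bench import monitor,viewer;print(monitor.sense()['wrist_torque'])
s=viewer.snapshot('wrist');np.savez('w3.npz',**{k:np.array(v) for k,v in s.items()});cv2.imwrite('pics/w3.png',s['image'][:,:,::-1])"
```

```text
time_s: 7.2
position: [0.5364, -0.0839, 0.0645]
tcp_rot: [-3.136, 0.174, 0.002]
contact_force: [-3.7, 2.5, 8.1]
grip_width: 0.0102
time_s: 7.7
position: [0.5364, -0.0839, 0.0645]
tcp_rot: [-3.14, 0.086, 0.002]
contact_force: [-4.0, 2.2, 7.7]
grip_width: 0.0098
t 7.7 pos [ 0.5364 -0.0839  0.0645] yaw -3.1 F [-4.   2.2  7.7] w 9.8 q6 -0.12
rel [-19.4 -97.6   0. ] spin -0.1 tilt [-0.001  0.001 -1.   ]
[0.44643851 0.54385424 0.08270195]
```

View pics/w3.png

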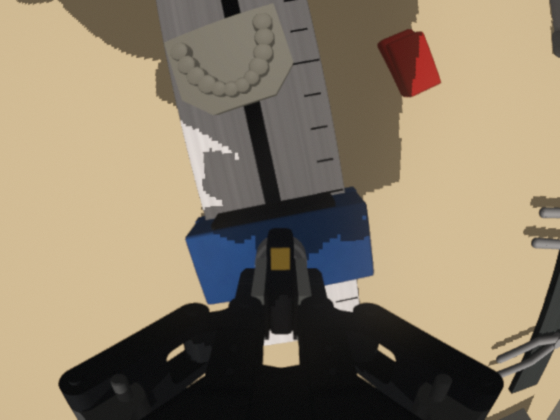

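The wrist view shows the bar along the bed with its yellow end at (280,258). The model is ahead at (230,60) and the stop hasn't moved. Next I'll slide the stop by the knob.

```bash
python3 -m creep '[[[-1,-1,-5,0,0],[-1,-2,-10,0,0],[-1,-3,-15,0,0],[-1,-4,-20,0,0],[-1,-5,-25,0,0]]]' 40
python3 -m creep '[[[-1,-1.2,-6,0,0],[-1,-2.4,-12,0,0],[-1,-3.7,-18,0,0],[-1,-5,-24,0,0],[-1,-6,-29,0,0]]]'
python3 -m creep '[[[-1,-1.2,-6,0,0],[-1,-2.4,-12,0,0],[-1,-3.7,-18,0,0],[-1,-5,-24,0,0],[-1,-6,-29,0,0]]]'
python3 -m creep '[[[-1,-1,-5,0,0],[-1,-2,-10,0,0],[-1,-3,-15,0,0],[-1,-4,-20,0,0],[-1,-5,-25,0,0]]]'
python3 -m creep '[[[-1,0,0,0,0],[-1,0,0,0,0],[-1,0,0,0,0],[-1,0,0,0,0],[-1,0,0,0,0]]]'
python3 -c "
from h import *
rel([.5364-.147*.145,-.0839+.989*.145,.0646],-3)
from bench import monitor,viewer;print(monitor.sense()['wrist_torque'])
s=viewer.snapshot('wrist');np.savez('w4.npz',**{k:np.array(v) for k,v in s.items()});cv2.imwrite('pics/w4.png',s['image'][:,:,::-1])"
```

```text
time_s: 8.25
position: [0.5327, -0.0595, 0.0645]
tcp_rot: [3.14, -0.085, -0.002]
contact_force: [-3.9, -3.6, 7.2]
grip_width: 0.0102
time_s: 8.75
position: [0.5283, -0.0301, 0.0645]
tcp_rot: [3.14, -0.085, -0.002]
contact_force: [-4.1, -3.5, 6.3]
grip_width: 0.0101
time_s: 9.25
position: [0.524, -0.0009, 0.0645]
tcp_rot: [3.14, -0.085, -0.002]
contact_force: [-2.9, -3.1, 6.9]
grip_width: 0.0101
time_s: 9.75
position: [0.5202, 0.0242, 0.0645]
tcp_rot: [3.14, -0.085, -0.002]
contact_force: [-3.9, -4.2, 7.2]
grip_width: 0.0101
time_s: 10.25
position: [0.5201, 0.0249, 0.0645]
tcp_rot: [-3.14, 0.086, 0.003]
contact_force: [-3.7, 1.7, 7.5]
grip_width: 0.01
t 10.25 pos [0.5201 0.0249 0.0645] yaw -3.1 F [-3.7  1.7  7.5] w 10.0 q6 0.08
rel [ -6.9 -34.3  -0.1] spin -0.1 tilt [-0.002  0.    -1.   ]
[0.23076395 0.61491502 0.13994136]
```

View pics/w4.png

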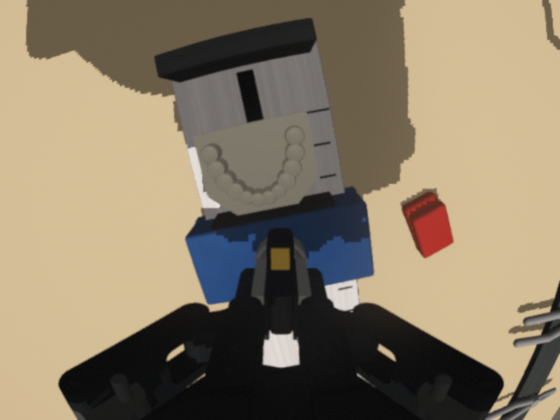

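The view shows the model against the stop and square to it, with the heel at about (252,124) and the fence's foot at about (247,70). I'll measure the remaining gap.

```bash
python3 - <<'E'
from h import *
s=load("w4.npz");e=np.array([-.147,.989])
L=lambda u,v,z:fish(s,u,v,z)[:2]@e
print("fence",L(249,68,.014),L(182,85,.014),L(318,54,.014),"heel",L(193,136,.018),L(308,113,.018),L(252,124,.018),"stopfront top",L(190,236,.042),L(363,193,.042))
E
python3 -m creep '[[[-1,-1,-5,0,0],[-1,-2,-10,0,0],[-1,-3,-15,0,0],[-1,-4,-19,0,0],[-1,-4.6,-22.5,0,0]]]' 40
python3 -m creep '[[[-1,-0.4,-2,0,0],[-1,-0.6,-3,0,0],[-1,-0.8,-4,0,0],[-1,-1,-5,0,0],[-1,-1.2,-6,0,0]]]' 40
```

```text
fence 0.054018885844942105 0.05418275130338097 0.05446576528332005 heel 0.022072533083963706 0.020752411273792733 0.020917707545073827 stopfront top -0.030754085042688135 -0.02536889815051176
time_s: 10.8
position: [0.5168, 0.047, 0.0645]
tcp_rot: [3.14, -0.085, -0.002]
contact_force: [-3.8, -4.7, 7.6]
grip_width: 0.0102
time_s: 11.3
position: [0.5159, 0.0529, 0.0645]
tcp_rot: [3.14, -0.086, -0.002]
contact_force: [-2.7, -3.7, 7.9]
grip_width: 0.01
```

```bash
python3 -m creep '[[[-1,-0.1,-0.6,0,0],[-1,-0.2,-1.2,0,0],[-1,-0.3,-1.8,0,0],[-1,-0.5,-2.4,0,0],[-1,-0.6,-3,0,0]]]'
python3 -m creep '[[[-1,-0.1,-0.3,0,0],[-1,-0.1,-0.6,0,0],[-1,-0.2,-0.9,0,0],[-1,-0.2,-1.2,0,0],[-1,-0.3,-1.5,0,0]]]'
```

```text
time_s: 11.8
position: [0.5155, 0.0559, 0.0645]
tcp_rot: [3.14, -0.085, -0.002]
contact_force: [-4.0, -4.7, 8.5]
grip_width: 0.0102
time_s: 12.3
position: [0.5153, 0.0574, 0.0645]
tcp_rot: [3.14, -0.085, -0.003]
contact_force: [-4.1, -4.1, 7.5]
grip_width: 0.01
```

```bash
python3 -m creep '[[[-1,-0.1,-0.3,0,0],[-1,-0.1,-0.6,0,0],[-1,-0.2,-0.9,0,0],[-1,-0.2,-1.2,0,0],[-1,-0.3,-1.5,0,0]]]'
```

```text
time_s: 12.8
position: [0.5151, 0.0585, 0.0645]
tcp_rot: [3.139, -0.085, -0.002]
contact_force: [-3.4, -9.0, 8.1]
grip_width: 0.0095
```

```bash
python3 -c "
from h import *
from bench import viewer
s=viewer.snapshot('wrist');np.savez('w5.npz',**{k:np.array(v) for k,v in s.items()});cv2.imwrite('pics/w5.png',cv2.resize(s['image'][60:240,150:410],None,fx=3,fy=3)[:,:,::-1])"
```

```text
(no output)
```

View pics/w5.png

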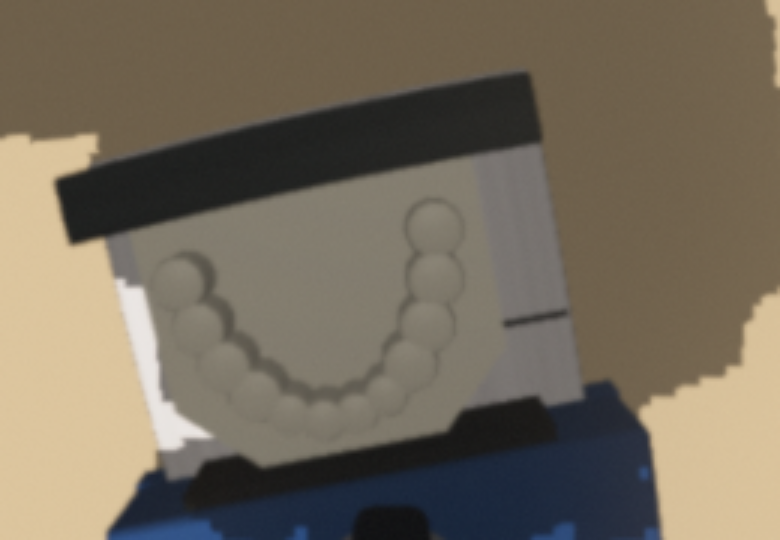

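The heel is against the fence and the model is square. The pushing force has begun to rise, from -4 to -9 N. I'll push a touch more, then hold.

```bash
python3 -m creep '[[[-1,0,-0.2,0,0],[-1,-0.1,-0.4,0,0],[-1,-0.1,-0.4,0,0],[-1,-0.1,-0.4,0,0],[-1,-0.1,-0.4,0,0]]]'
python3 -c "
from h import *
rel([.515,.0585,.0646],-81.5)
from bench import monitor;print(monitor.sense()['wrist_torque'])"
```

```text
time_s: 13.35
position: [0.5151, 0.0585, 0.0645]
tcp_rot: [3.139, -0.085, -0.002]
contact_force: [-3.1, -9.7, 7.3]
grip_width: 0.0101
t 13.35 pos [0.5151 0.0585 0.0645] yaw -3.1 F [-3.1 -9.7  7.3] w 10.1 q6 0.15
rel [-0.1  0.  -0.1] spin 78.4 tilt [-0.001 -0.002 -1.   ]
[-1.73645285  0.46492436  0.04491251]
```

```bash
python3 -m creep '[[[-1,0,0,0,4],[-1,0,0,0,8],[-1,0,0,0,12],[-1,0,0,0,16],[-1,0,0,0,20]]]' 80
python3 -c "
from h import *
rel([.515,.0585,.0646],-81.5)
from bench import monitor;print(monitor.sense()['wrist_torque'])"
```

```text
time_s: 13.85
position: [0.5153, 0.0584, 0.0645]
tcp_rot: [3.075, -0.633, -0.001]
contact_force: [-2.4, -10.8, 7.1]
grip_width: 0.0099
t 13.85 pos [0.5153 0.0584 0.0645] yaw -23.2 F [ -2.4 -10.8   7.1] w 9.9 q6 0.5
rel [-0.3  0.1 -0.1] spin 58.3 tilt [-0.001 -0.002 -1.   ]
[-1.7221252   0.37215362  0.19143447]
```

```bash
python3 -m creep '[[[-1,0,0,0,4],[-1,0,0,0,8],[-1,0,0,0,12],[-1,0,0,0,16],[-1,0,0,0,20]]]' 80
python3 -m creep '[[[-1,0,0,0,4],[-1,0,0,0,8],[-1,0,0,0,12],[-1,0,0,0,16],[-1,0,0,0,20]]]' 80
python3 -c "
from h import *
rel([.515,.0585,.0646],-81.5)
from bench import monitor;print(monitor.sense()['wrist_torque'])"
```

```text
time_s: 14.35
position: [0.5155, 0.0583, 0.0645]
tcp_rot: [2.919, -1.157, 0.0]
contact_force: [-2.8, -11.1, 7.1]
grip_width: 0.0098
time_s: 14.85
position: [0.5157, 0.0582, 0.0646]
tcp_rot: [2.674, -1.646, 0.001]
contact_force: [-2.1, -12.5, 6.8]
grip_width: 0.0098
t 14.85 pos [0.5157 0.0582 0.0646] yaw -63.2 F [ -2.1 -12.5   6.8] w 9.8 q6 1.2
rel [-0.6  0.5  0. ] spin 18.3 tilt [-0.    -0.002 -1.   ]
[-2.13974279  0.19143329  0.17092407]
```

```bash
python3 -m creep '[[[-1,0,0,0,4],[-1,0,0,0,8],[-1,0,0,0,12],[-1,0,0,0,16],[-1,0,0,0,18.5]]]' 80
python3 -m creep '[[[-1,0,0,0,1],[-1,0,0,0,1],[-1,0,0,0,1],[-1,0,0,0,1],[-1,0,0,0,1]]]' 80
python3 -c "
from h import *
rel([.515,.0585,.0646],-81.5)
from bench import monitor,viewer;print(monitor.sense()['wrist_torque'])
s=viewer.snapshot('wrist');cv2.imwrite('pics/w6.png',s['image'][:,:,::-1])"
```

```text
time_s: 15.35
position: [0.5157, 0.058, 0.0646]
tcp_rot: [2.375, -2.054, 0.002]
contact_force: [-1.6, -13.2, 6.8]
grip_width: 0.0099
time_s: 15.85
position: [0.5157, 0.058, 0.0646]
tcp_rot: [2.359, -2.071, 0.002]
contact_force: [-0.4, -13.2, 7.4]
grip_width: 0.0099
t 15.85 pos [0.5157 0.058  0.0646] yaw -82.6 F [ -0.4 -13.2   7.4] w 9.9 q6 1.53
rel [-0.6  0.6  0. ] spin -1.1 tilt [-0.    -0.003 -1.   ]
[-2.29653204  0.1810841   0.21756727]
```

View pics/w6.png

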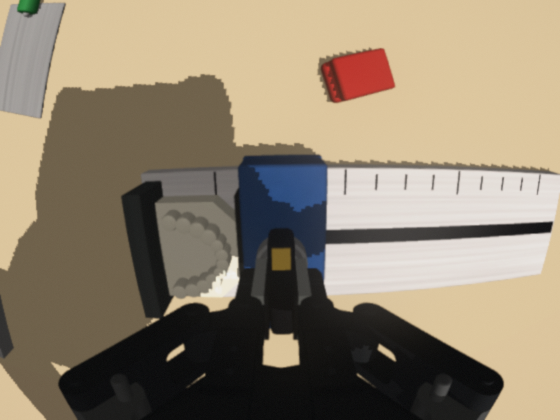

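The view shows the bar across the bed again, with its yellow end at (281,258). The model is between stop and fence. Now I'll release and lift.

```bash
python3 -m creep '[[[-0.3,0,0,0,0],[-0.3,0,0,0,0],[0,0,0,0,0],[0,0,0,0,0],[0,0,0,0,0]]]'
python3 -m creep '[[[0,0,0,-15,0],[0,0,0,-35,0],[0,0,0,-60,0],[0,0,0,-85,0],[0,0,0,-105,0]]]'
python3 -m creep '[[[0,0,0,0,0],[0,0,0,0,0],[0,0,0,0,0],[0,0,0,0,0],[0,0,0,0,0]]]'
python3 - <<'E'
from h import *
from bench import viewer
rel([.515,.0585,.0646],-81.5)
s=viewer.snapshot('wrist');np.savez('w7.npz',**{k:np.array(v) for k,v in s.items()})
cv2.imwrite('pics/w7.png',cv2.resize(s['image'][100:300,60:330],None,fx=2.9,fy=2.9)[:,:,::-1])
E
```

```text
time_s: 16.4
position: [0.5158, 0.0601, 0.0643]
tcp_rot: [-2.36, 2.074, 0.0]
contact_force: [-0.3, -0.3, 0.7]
grip_width: 0.0427
time_s: 16.9
position: [0.516, 0.0601, 0.1706]
tcp_rot: [-2.359, 2.074, -0.001]
contact_force: [1.0, 0.6, -0.6]
grip_width: 0.0428
time_s: 17.4
position: [0.5153, 0.0599, 0.1685]
tcp_rot: [2.359, -2.073, -0.002]
contact_force: [0.0, 0.7, 0.3]
grip_width: 0.0426
t 17.4 pos [0.5153 0.0599 0.1685] yaw -82.6 F [0.  0.7 0.3] w 42.6 q6 1.53
rel [  1.3   0.3 103.9] spin -1.1 tilt [-0.002 -0.    -1.   ]
```

View pics/w7.png

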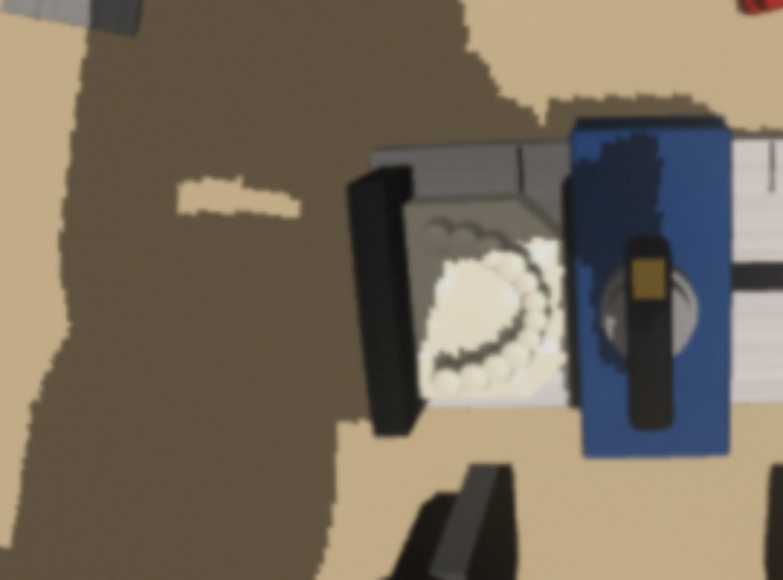

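The bar is parallel to the stop's long side, from (650,240) to (650,430). The heel is on the fence at about column 410, and the stop's face is on the model's front at about column 568. The gripper is clear and the force reads about zero, so I'll hand in.

```bash
python3 -c "
from bench import ticket;print(ticket.close_job())"
```

```text
the job is handed in; nothing more can be done
None
```

The job is done and handed in at about 17.4 s of the 62 s; the hand-in reports no verdict.

**What I did**
- I gripped the knob bar and turned it about 78° (1.36 rad) anticlockwise to free the stop.
- Holding the knob, I slid the stop about 144 mm until the model met the fence. The sideways force rose from about 4 N while sliding to about 10 N when seated.
- I turned the knob back about 79° with the stop still against the model. The force peaked near 13 N, well under the 35 N limit.
- I then opened the gripper and lifted about 100 mm clear.

**Last checks**
- The last wrist picture showed the bar lying across the bed, the heel flush and square on the fence, and the stop's face on the model. The contact force was about zero (under 1 N of noise).
- I judged the final fit from this picture and the arm's travel. I did not measure the heel gap or the stop's travel to the millimetre.

**What went wrong or disagreed**
- My first grip was about 6 mm too low: the fingers stopped at 19 mm, apparently on the hub, with about 7 N upward. I opened, raised the gripper and gripped again before turning.
- The camera estimates of the fixture's position differed by 2–3 mm, so I found the final contact by force.

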